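Unlock the lever press and set a tuner bushing

ROBOT

A 7-joint arm with a two-finger parallel gripper is mounted at the origin on the work surface. World frame = base frame: x ahead of the robot, y to its left, z up, the work surface at z = 0. Lengths are in m, angles in rad, forces in N, time in s.
With the tool pointing down it reaches from about 0.425 to 0.925 m from the base axis. Payload 6.8 kg.
Tool frame: the origin (TCP) lies at the very end of the fingers, on their centre line; the grasp point (between the pads) lies 19 mm behind it; z points along the fingers, y is the line along which they close (so a half turn about z gives the same grasp; the last joint's range is limited). The gripper opens to 85 mm and grips with 20 to 120 N. Pads are 22 mm wide; open, the fingers measure 114 mm over their backs; the gripper's body (76 mm by 85 mm) begins 54 mm behind the grasp point. The pads swing forward as they close: fully open they stand 13 mm farther back than shut.
Start: joints at [-1.315, 0.477, 0.022, 1.555, -0.011, 1.109, -0.083], TCP at [0.24, 0.631, 0.231] pointing down, gripper open.
Joint ranges: [-2.96, 2.96], [-0.34, 2.1], [-1.41, 1.46], [0.24, 2.44], [-1.37, 4.51], [0.17, 1.92], [-2.96, 2.96]. Speed limits (rad/s): [2.39, 2.39, 3.14, 3.14, 3.14, 3.14, 3.14].

INTERFACE

Orientations are given as a unit quaternion [w, x, y, z].
In Python, from station import get_obs, read_camera, hand_in gives the robot as it stands.
- The arm moves only by the tool arm_command, never from a script. Its argument "commands" is one flat list of numbers, 7 for each row, row after row: the shift along the tool's x, y, z in m, then the turn, a rotation vector about the tool's x, y, z in degrees, then the opening, from 0 (shut) to 1 (fully open). In form: [tx, ty, tz, rx, ry, rz, fingers, tx, ty, tz, rx, ry, rz, fingers, ...]. A call has 1 to 8 rows; each row is the pose to reach, as a shift and turn from the pose commanded when the call began, along the tool's axes at that moment; what a row does not reach only later rows make up. A row lasts 1/10 s, in which the tool goes at most 50 mm and 8.59 degrees, less where a joint would pass 70% of its speed; a pose out of reach is approached as far as the arm can. A call with a gripper value outside its range is refused whole. The fingers move at their own pace and stop on an object; "force" is the grip in N (left out, the last holds). Time passes only in rows, so rows that repeat a pose let the fingers close. It gives the time, the measured TCP pose, the force, the opening and the grip force at its end, in the units of the state.
- get_obs(): the state, without advancing time (a new reading comes with each control period).
- read_camera(name): name is "scene" or "top" or "wrist"; returns a dict with "img" (384x512x3 uint8, red, green, blue), "camera_matrix" (3x3 intrinsics, pixels), "pose" (4x4, takes a point from camera to world coordinates). Camera axes: x right, y down, z forward; pixel columns grow to the right and rows downward; lengths in m; the calibration is good to about 2 mm. A picture is of the moment at which its call begins. There is no depth.
- hand_in(): hands the job in; it is judged then, once.
The state is a dict: "t": time; "q": joint angles; "joint_vel": joint speeds; "joint_torque": joint torques, N m; "eef_pos": TCP position; "tool_rot": TCP orientation; "contact_force": force on the tool from outside, world axes, zero at the start; "torque": the same for the moment, N m; "gripper_width": opening from 0.0 (shut) to 1.0 (fully open); "grasp_force": force on a finger pad.
Only numpy, scipy, OpenCV 4.12 (cv2) and the standard library are available. Lean on these libraries where they do the work, as an engineer would, in place of code of your own. Each camera call takes 0.05 s, during which the arm holds its last target. There are 200 camera calls.

TASK

The little blue lever press is locked by a red-tailed bolt. Take the wooden dowel from the rack, push it down through the small hole in the back of the yellow lock housing until the sprung catch inside lets go and the bolt springs out, and stand the dowel back upright in a hole of the rack. Then pull the red lever down to press the brass bushing fully home in the guitar headstock, and ease the lever slowly all the way back up without letting it snap; leave everything else on the bench where it stands.

Things in the scene. Friction and masses are not known exactly. Their poses are not given: they have to be found in the camera images.
- press: Blue bench lever press, fixed. Origin: centre of its underside. x: front to back, y: to its left, z up; front (lever handle) to -x. Base x -90 to +110, y +-65 mm; head x -30 to +100, y +-29, top 210 mm up; ram top end 235 mm up. Lever on the right (-y) flank, yellow lock housing on the left (+y). A wooden headstock lies under the ram, 50 to 65 mm up, y -125 to +60 mm
- lock_hole (a point): Centre of the 18 mm round hole in the upper face of the yellow lock housing (65 x 55 mm in x, y; top 190 mm up; it is mounted face down, so this is its back). At press x -6, y +72.5, z 190 mm; z up, straight out of the hole
- catch (a joint): How far the brass sprung catch inside the lock housing is pushed down, m. Its round head, 22 mm wide, lies 22 mm below the hole's edge. It frees the bolt after 10 to 12 mm (spring 4 to 8 N), stops hard at 0.015 (37 mm below the edge) and springs back when let go; the bolt then stays out
- bolt (a joint): How far the locking bolt has sprung out of the left (+y) face of the lock housing (red tail), m: 0 locked, 0.022 fully out and lever free. Its own spring drives it out once the catch is pushed down
- lever (a joint): Angle of the press lever, rad: 0 up at rest, grows as it is pulled down, hard stop at 0.56. A spring lifts it (3 to 8 N at the handle), and pressing the bushing adds about 7 N. Until the bolt is out it moves less than 0.1. It drives the ram down 40 mm per rad
- lever_grip (a point): Centre of the lever's red T-handle: bar 24 mm thick, 90 mm long along the press's y. Pivot axis along press y at x 0, z 168 mm; handle centre at y -50 mm, radius 170 mm, in front (-x) of the pivot, (0.40 rad - lever angle) above level: 234 mm up at rest, about 152 mm with the bushing home. Can be pressed down from above or pinched; slides and turns against the fingers
- bushing_top (a point): Centre of the top of the brass tuner bushing's 16 mm flange, at press x = 0, y = 0, under the ram. It starts standing proud, its top 72 to 77 mm above the table; fully home it is 66.5 mm above the table, its flange on the wood (at lever angle about 0.46 to 0.50; it then blocks the lever)
- rack: Dark wooden block, fixed, 170 x 60 x 60 mm (x, y, z), origin at the centre of its underside. Three round upright holes 15 mm in diameter at x = -50, 0, +50 mm, y = 0, 45 mm deep (bottoms 15 mm above the table). They hold the dowel, the brass drift and the nut driver, in any order
- dowel_center (a point): Centre of the pale wooden dowel, 12 mm in diameter, 160 mm long, about 30 g, standing upright in the rack (z along it); its lower end is 80 mm below this point, 15 mm above the table, its top 175 mm above the table. Standing in the rack its centre is 95 mm above the table
- drift: Bystander: brass rod 12 mm thick, 100 mm long, standing in the rack. Origin at its lower end
- nut_driver: Bystander: nut driver with orange handle 24 mm thick, 115 mm long, standing in the rack. Origin at its lower end
- pedal_a: Bystander: green effects pedal, 115 x 68 x 57 mm, origin under its centre
- pedal_b: Bystander: orange effects pedal, 115 x 68 x 57 mm, origin under its centre
- mug: Bystander: white mug, 76 mm wide, 90 mm high, origin under its centre, handle to its +y
- polish: Bystander: blue polish bottle, 56 mm wide, 170 mm high, origin under its centre
- wax_tin: Bystander: steel wax tin, 64 mm wide, 35 mm high, origin under its centre
- glass_slide: Bystander: green glass guitar slide, a tube 30 mm wide, 68 mm high, upright, origin under its centre
Mind the look-alikes: they are no part of the job. There is more than one size of the rack; the one meant has the size given above.

How it is judged:
By the outcome, as a careful person would: the job done as asked, in the order asked, and still so for the second after the job is handed in, with the robot touching nothing.
It also fails if it takes over 72 s, if anything falls off the work surface, if the arm or the gripper's body presses on something with over 40 N, if the wrist force passes 120 N, or if a joint passes its speed limit or range.

## Working session

There is one attempt and no reset: what is moved stays moved. The work goes in short steps, Python scripts to look and compute and a tool call to move; the robot and the scene stay as the last step left them, time stands still between calls to the robot, and variables do not carry over. Pictures are saved under pics/ and viewed, at most 10 in all, crops included, and the job is handed in when it is done.

Besides the shell and the picture viewer there is one more tool, called as name(argument=value, ...), one argument or row to a line, values as JSON. arm_command: Moves the arm, as the interface text tells. Its arguments: {"type":"object","properties":{"commands":{"type":"array","items":{"type":"number"}},"force":{"type":"number"}},"required":["commands"]}

```bash
mkdir -p pics
cat > h.py <<'E'
import numpy as np, cv2
from station import get_obs, read_camera, hand_in
def snap(n,f,crop=None,s=1):
    r=read_camera(n); im=cv2.cvtColor(r['img'],cv2.COLOR_RGB2BGR); np.savez(f'pics/{f}.npz',K=r['camera_matrix'],T=r['pose'],im=im)
    return view(f,crop,s)
def view(f,crop=None,s=1,out=None):
    im=np.load(f'pics/{f}.npz')['im']
    if crop: im=im[crop[1]:crop[3],crop[0]:crop[2]]
    im=cv2.resize(im,None,fx=s,fy=s,interpolation=cv2.INTER_CUBIC); cv2.imwrite(f'pics/{out or f}.png',im)
def ray(f,u,v,z):
    d=np.load(f'pics/{f}.npz'); T=d['T']; r=T[:3,:3]@np.linalg.inv(d['K'])@[u,v,1]; o=T[:3,3]
    return o+r*(z-o[2])/r[2]
def proj(f,p):
    d=np.load(f'pics/{f}.npz'); T=d['T']; c=T[:3,:3].T@(np.array(p)-T[:3,3]); u=d['K']@c; return u[:2]/u[2]
E
python3 - <<'E'
from h import *
snap('top','top0',s=1.56); snap('scene','sc0',s=1.56)
a=np.load('pics/top0.npz');b=np.load('pics/sc0.npz')
print(a['T'].round(3),b['T'].round(3),a['K']); o=get_obs(); print(o['tool_rot'],o['eef_pos'],o['contact_force'])
E
```

```text
[[ 0.014 -0.982  0.19   0.294]
 [-1.    -0.017 -0.014  0.008]
 [ 0.017 -0.19  -0.982  1.199]
 [ 0.     0.     0.     1.   ]] [[-0.037  0.535 -0.844  1.582]
 [ 0.999  0.029 -0.025  0.029]
 [ 0.011 -0.844 -0.536  0.853]
 [ 0.     0.     0.     1.   ]] [[377.30444184   0.         257.7810561 ]
 [  0.         377.30444184 193.51879749]
 [  0.           0.           1.        ]]
[-9.02440499e-05  1.80857711e-01  9.83508914e-01 -8.33899303e-04] [0.23999128 0.63032073 0.23040691] [ 0.58897931 -0.32519663 -0.27450917]
```

View pics/top0.png

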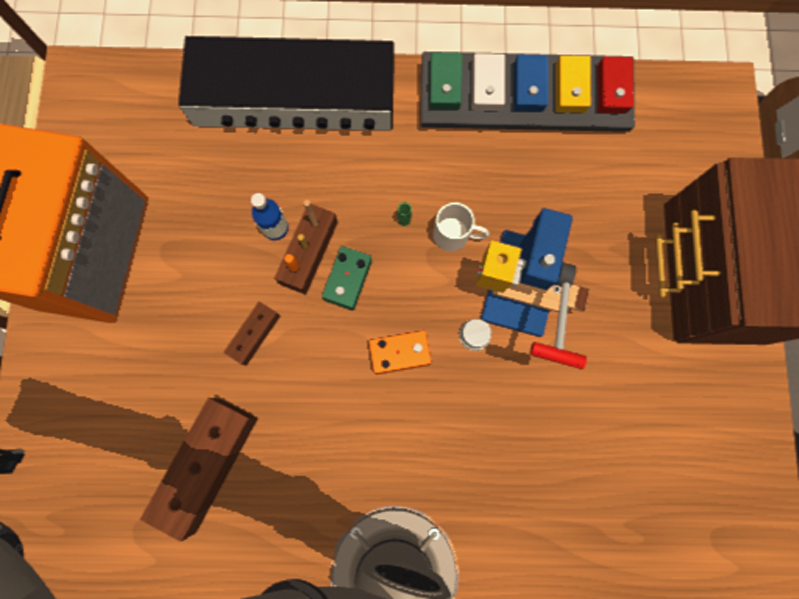

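View pics/sc0.png

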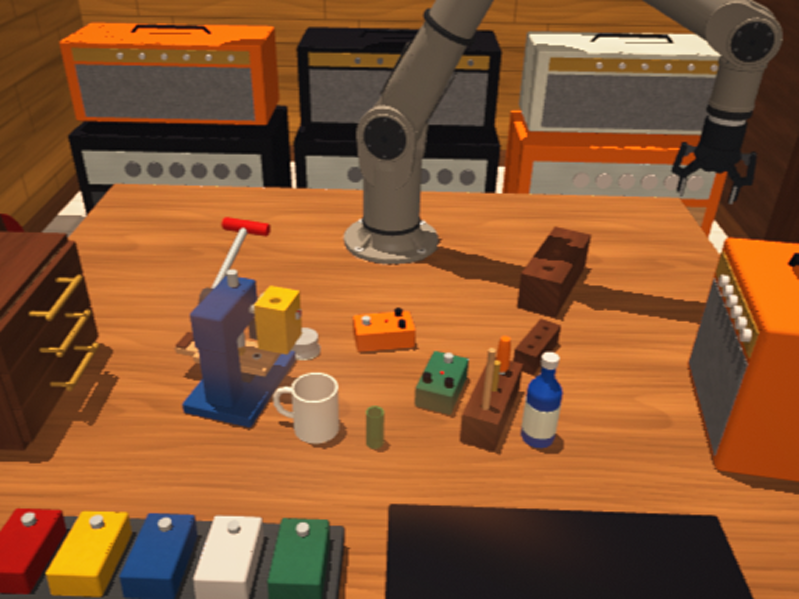

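The rack holding the tools is at about (305,250) in the top view, with the tall dowel at its far end. The press is at about (530,290). I'll enlarge both views.

Run:
```python
from h import *
# 8x crop top rack, 4.x press
view('top0',(165,115,245,195),7.5,'c1'); view('top0',(285,125,385,245),5,'c2')
view('sc0',(285,205,375,295),6.6,'c3'); view('sc0',(110,130,215,275),4.1,'c4')
for n,(a,b) in {'d1':('c1','c3'),}.items():pass
def comb(a,b,o):
    A,B=cv2.imread(f'pics/{a}.png'),cv2.imread(f'pics/{b}.png')
    A=A[:, :]; h=max(A.shape[0],B.shape[0]); f=lambda x:cv2.copyMakeBorder(x,0,h-x.shape[0],0,0,0)
    c=np.hstack([f(A),f(B)]); print(c.shape); cv2.imwrite(f'pics/{o}.png',c)
view('top0',(190,120,242,195),8,'c1'); view('sc0',(290,215,335,290),8,'c3')
comb('c1','c3','d1'); view('top0',(300,130,380,240),5,'c2'); view('sc0',(115,135,205,275),4,'c4');comb('c2','c4','d2')
```

```text
(600, 776, 3)
(560, 760, 3)
```

View pics/d1.png

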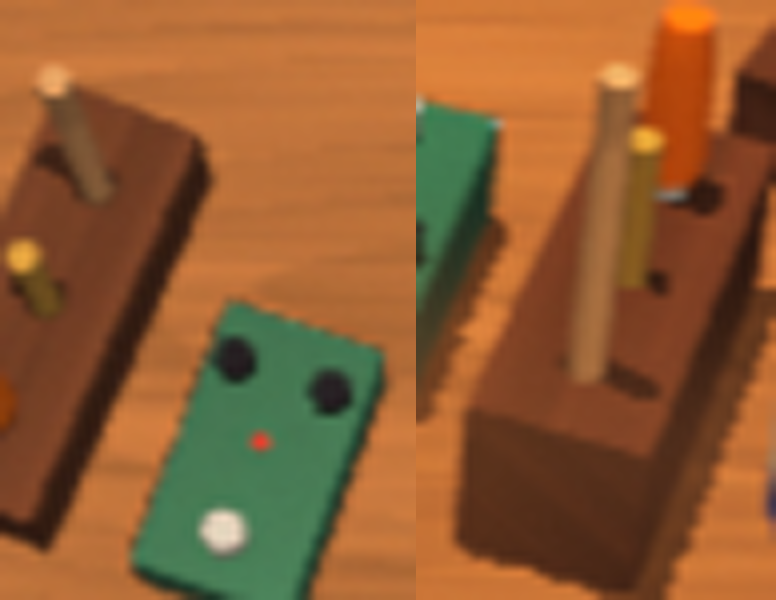

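View pics/d2.png

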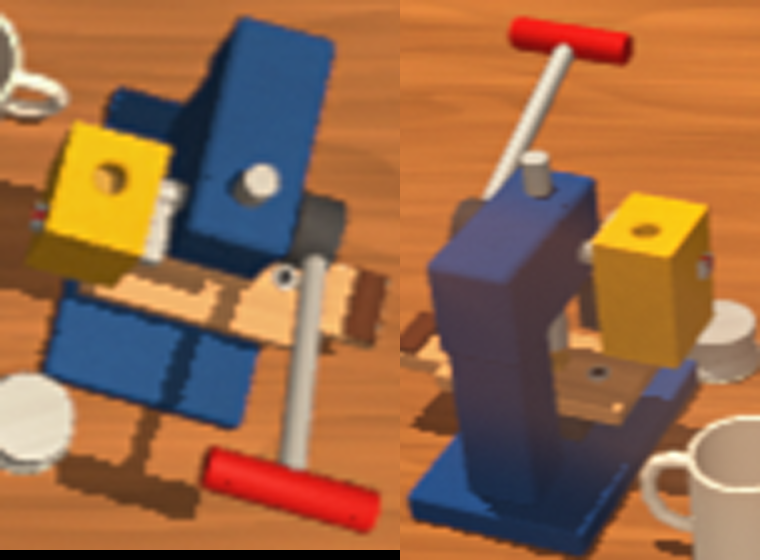

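Run:
```python
from h import *
def q(f,u,v,o,s,z): return ray(f,(u+.5)/s-.5+o[0],(v+.5)/s-.5+o[1],z)
T=lambda u,v,z:q('top0',u,v,(190,120),8,z); S=lambda u,v,z:q('sc0',u-416,v,(290,215),8,z)
T2=lambda u,v,z:q('top0',u,v,(300,130),5,z); S2=lambda u,v,z:q('sc0',u-400,v,(115,135),4,z)
pr=lambda n,*a:print(n,*[x.round(4)[:2] for x in a])
pr('dowel top',T(53,80,.175),S(620,77,.175)); pr('dowel base',T(98,195,.06),S(588,377,.06))
pr('drift top',T(23,257,.115),S(646,138,.115))
pr('rack corner',T(205,135,.06),S(648,455,.06),'')if 0 else 0
pr('hole',T2(110,179,.19),S2(648,231,.19)); pr('ram',T2(262,182,.235),S2(537,160,.235))
pr('hL',T2(210,468,.234),S2(625,48,.234)); pr('hR',T2(372,512,.234),S2(517,32,.234))
h=(T2(110,179,.19)+S2(648,231,.19))/2; r=(T2(262,182,.235)+S2(537,160,.235))/2
for dx in(0,):
  d=(h-r)[:2]; yaw=np.arctan2(d[1],d[0])-np.arctan2(72.5,-6); print('yaw',np.degrees(yaw),np.linalg.norm(d))
R=np.array([[np.cos(yaw),-np.sin(yaw)],[np.sin(yaw),np.cos(yaw)]])
print('press',r[:2],'grip',r[:2]+R@[-.170*np.cos(.4),-.05])
print('yaw handle',[np.degrees(np.arctan2(*(a-b)[[1,0]]))-90 for a,b in((T2(210,468,.234),T2(372,512,.234)),(S2(625,48,.234),S2(517,32,.234)))])
```

```text
dowel top [0.6743 0.1716] [0.675  0.1737]
dowel base [0.6698 0.1701] [0.6808 0.1735]
drift top [0.6269 0.1891] [0.6271 0.1919]
hole [ 0.5713 -0.1823] [ 0.5753 -0.179 ]
ram [ 0.5588 -0.2547] [ 0.5641 -0.2497]
hL [ 0.4061 -0.2229] [ 0.4041 -0.2203]
hR [ 0.3848 -0.3059] [ 0.3836 -0.3029]
yaw -14.133719207268744 0.0725187884316849
press [ 0.56142752 -0.25219303] grip [ 0.39737779 -0.26244476]
yaw handle [np.float64(-14.438490424369263), np.float64(-13.914086600310966)]
```

```bash
cat >> h.py <<'E'
from scipy.spatial.transform import Rotation as Ro
def st():
    o=get_obs(); q=np.array(o['tool_rot']); return o,Ro.from_quat(q[[1,2,3,0]])
def to(*pts):
    o,R=st()
    print('t',o['t'],'p',np.round(o['eef_pos'],4),'F',np.round(o['contact_force'],1),'g',o['gripper_width'],o['grasp_force'],'z',R.as_matrix()[:,2].round(3))
    for p in pts: print(p,'->',R.inv().apply(np.array(p)-o['eef_pos']).round(4))
E
python3 - <<'E'
from h import *
to((.36,.42,.25),(.6746,.1727,.25),(.6746,.1727,.21))
E
```

```text
t 0.1 p [0.24   0.6303 0.2304] F [ 0.6 -0.3 -0.3] g 0.9994320779935159 0.0 z [-0.    -0.002 -1.   ]
(0.36, 0.42, 0.25) -> [-0.187  -0.1539 -0.0193]
(0.6746, 0.1727, 0.25) -> [-0.569  -0.2731 -0.0191]
(0.6746, 0.1727, 0.21) -> [-0.569  -0.273   0.0209]
```

arm_command(
  commands=[-0.187,-0.154,-0.02,0,0,0,0.4,-0.187,-0.154,-0.02,0,0,0,0.4,-0.187,-0.154,-0.02,0,0,0,0.4,-0.187,-0.154,-0.02,0,0,0,0.4,-0.187,-0.154,-0.02,0,0,0,0.4,-0.569,-0.273,-0.02,0,0,0,0.4,-0.569,-0.273,-0.02,0,0,0,0.4,-0.569,-0.273,-0.02,0,0,0,0.4],
  force=40,
)

```text
t: 0.9
eef_pos: [0.4791, 0.3262, 0.2513]
tool_rot: [-0.0, 0.181, 0.984, 0.0]
contact_force: [0.8, 1.4, -0.0]
gripper_width: 0.402
grasp_force: 0.0
```

Run:
```python
from h import *
to((.6746,.1727,.25),(.6746,.1727,.21))
```

```text
t 0.9 p [0.4791 0.3262 0.2513] F [ 0.8  1.4 -0. ] g 0.4017276382387293 0.0 z [-0.  0. -1.]
(0.6746, 0.1727, 0.25) -> [-0.2373 -0.074   0.0013]
(0.6746, 0.1727, 0.21) -> [-0.2373 -0.074   0.0413]
```

arm_command(
  commands=[-0.237,-0.074,0.01,0,0,0,0.4,-0.237,-0.074,0.01,0,0,0,0.4,-0.237,-0.074,0.01,0,0,0,0.4,-0.237,-0.074,0.01,0,0,0,0.4,-0.237,-0.074,0.01,0,0,0,0.4,-0.237,-0.074,0.01,0,0,0,0.4,-0.237,-0.074,0.01,0,0,0,0.4],
)

```text
t: 1.6
eef_pos: [0.6737, 0.1726, 0.2403]
tool_rot: [-0.001, 0.182, 0.983, -0.001]
contact_force: [-0.4, 1.4, 0.2]
gripper_width: 0.397
grasp_force: 0.0
```

Run:
```python
from h import *
to((.6746,.1727,.21),(.6746,.1727,.136))
snap('wrist','w1',s=1.56); print(proj('w1',(.6746,.1727,.175)),proj('w1',(.675,.172,.06)))
```

```text
t 1.6 p [0.6737 0.1726 0.2403] F [-0.4  1.4  0.2] g 0.39730305028379287 0.0 z [-0.001 -0.001 -1.   ]
(0.6746, 0.1727, 0.21) -> [-0.0009  0.0005  0.0303]
(0.6746, 0.1727, 0.136) -> [-0.0009  0.0006  0.1043]
[255.67283461 209.99261413] [255.22478289 171.29168443]
```

View pics/w1.png

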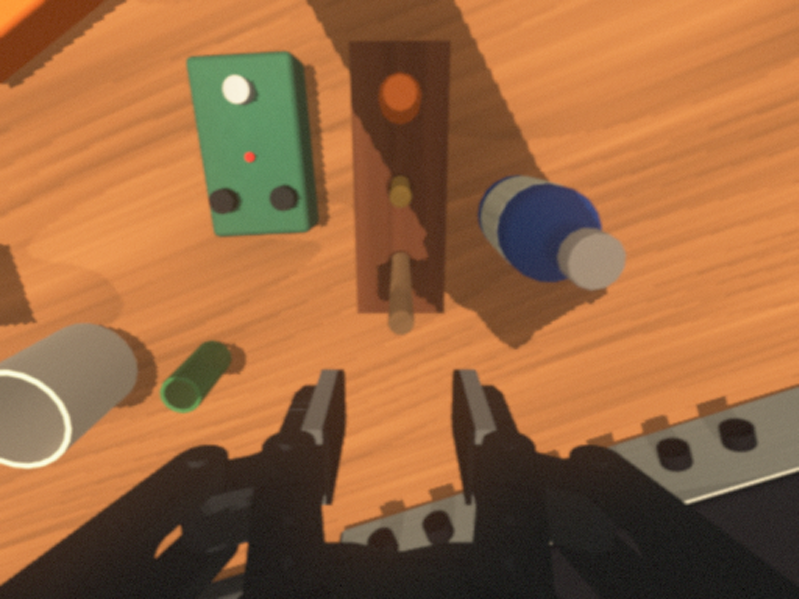

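The dowel top is at about (401,322), within 2 mm of prediction and centred between the fingers. I'll go down and grip.

arm_command(
  commands=[0.001,0.001,0.05,0,0,0,0.4,0.001,0.001,0.09,0,0,0,0.4,0.001,0.001,0.104,0,0,0,0.4,0.001,0.001,0.104,0,0,0,0.4,0.001,0.001,0.104,0,0,0,0.0,0.001,0.001,0.104,0,0,0,0.0,0.001,0.001,0.104,0,0,0,0.0,0.001,0.001,0.104,0,0,0,0.0],
  force=50,
)

```text
t: 2.45
eef_pos: [0.6741, 0.1755, 0.1399]
tool_rot: [0.002, 0.181, 0.983, 0.001]
contact_force: [-0.7, -1.0, 6.3]
gripper_width: 0.127
grasp_force: 48.8
```

Run:
```python
from h import *
to((.673,.172,.136))
```

```text
t 2.45 p [0.6741 0.1755 0.1399] F [-0.7 -1.   6.3] g 0.1268298518277819 48.78033399581909 z [ 0.004  0.001 -1.   ]
(0.673, 0.172, 0.136) -> [-0.0002 -0.0037  0.0039]
```

arm_command(
  commands=[0,0,-0.03,0,0,0,0,0,0,-0.07,0,0,0,0,0,0,-0.12,0,0,0,0,0,0,-0.17,0,0,0,0,0,0,-0.21,0,0,0,0,0,0,-0.21,0,0,0,0,0,0,-0.21,0,0,0,0],
)

```text
t: 3.15
eef_pos: [0.6731, 0.1756, 0.3491]
tool_rot: [0.001, 0.181, 0.983, 0.001]
contact_force: [-0.5, 0.6, -1.0]
gripper_width: 0.124
grasp_force: 48.8
```

Run:
```python
from h import *
to((.573,-.181,.35)); snap('scene','s2',crop=(250,60,390,200),s=4)
```

```text
t 3.15 p [0.6731 0.1756 0.3491] F [-0.5  0.6 -1. ] g 0.12356717236065168 48.820486664772034 z [ 0.003  0.002 -1.   ]
(0.573, -0.181, 0.35) -> [-0.0334 -0.3689 -0.0017]
```

View pics/s2.png

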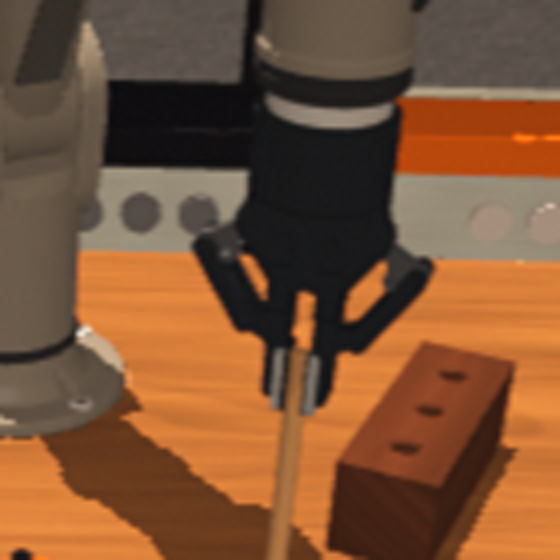

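arm_command(
  commands=[-0.033,-0.369,-0.002,0,0,0,0,-0.033,-0.369,-0.002,0,0,0,0,-0.033,-0.369,-0.002,0,0,0,0,-0.033,-0.369,-0.002,0,0,0,0,-0.033,-0.369,-0.002,0,0,0,0,-0.033,-0.369,-0.002,0,0,0,0,-0.033,-0.369,-0.002,0,0,0,0,-0.033,-0.369,-0.002,0,0,0,0],
)

```text
t: 4.0
eef_pos: [0.5689, -0.1871, 0.3479]
tool_rot: [-0.001, 0.185, 0.983, -0.001]
contact_force: [0.8, -1.5, 1.1]
gripper_width: 0.123
grasp_force: 48.9
```

arm_command(
  commands=[0,0,0,0,0,0,0,0,0,0,0,0,0,0],
)

```text
t: 4.2
eef_pos: [0.5717, -0.1806, 0.3478]
tool_rot: [-0.001, 0.181, 0.983, 0.0]
contact_force: [0.1, -0.1, -1.1]
gripper_width: 0.125
grasp_force: 48.9
```

Run:
```python
from h import *
to((.573,-.181,.35)); snap('scene','s3'); snap('wrist','w3'); snap('top','t3')
p=get_obs()['eef_pos']; b=np.array([p[0],p[1],p[2]-.125])
for f in('s3','w3','t3'): print(f,'tcp',proj(f,p),'bottom',proj(f,b),'hole',proj(f,(.573,-.181,.19)))
c=proj('s3',b).astype(int)
view('s3',(c[0]-40,c[1]-60,c[0]+40,c[1]+60),5,'a'); print('s3 crop',c-[40,60])
view('w3',(190,120,310,240),3.3,'b')
A=cv2.imread('pics/a.png');B=cv2.imread('pics/b.png'); B=cv2.copyMakeBorder(B,0,A.shape[0]-B.shape[0],0,0,0); C=np.hstack([A,B]);print(C.shape);cv2.imwrite('pics/d3.png',C)
```

```text
t 4.2 p [ 0.5717 -0.1806  0.3478] F [ 0.1 -0.1 -1.1] g 0.12472798902678256 48.89739274978638 z [-0.002  0.001 -1.   ]
(0.573, -0.181, 0.35) -> [-0.0014  0.0001 -0.0022]
s3 tcp [172.36054167 137.24547834] bottom [175.90864411 180.95822664] hole [175.99384551 191.8818264 ]
w3 tcp [255.89295702 256.03025309] bottom [255.59927201 185.35456148] hole [253.73794787 176.79045715]
t3 tcp [332.48394196 147.19500702] bottom [322.62852635 161.6233872 ] hole [321.11437884 164.79669065]
s3 crop [135 120]
(600, 796, 3)
```

View pics/d3.png

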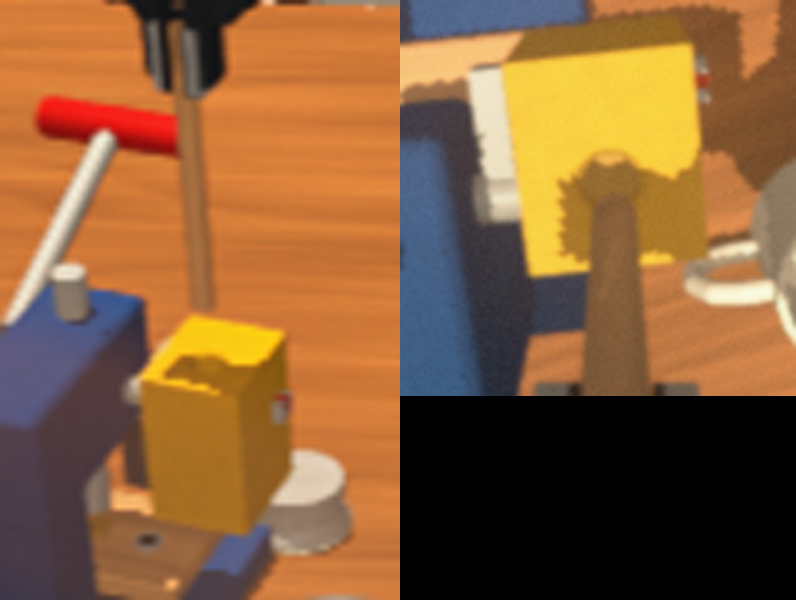

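Dowel tip and hole line up to within about 1 mm in both views, with the tip at crop (202,305) in the scene and (613,200) in the wrist view. The hole is at (610,175). I'll descend in steps.

arm_command(
  commands=[-0.0015,0,0.0,0,0,0,0,-0.0015,0,0.015,0,0,0,0,-0.0015,0,0.025,0,0,0,0,-0.0015,0,0.035,0,0,0,0,-0.0015,0,0.042,0,0,0,0,-0.0015,0,0.05,0,0,0,0,-0.0015,0,0.05,0,0,0,0],
)

```text
t: 5.05
eef_pos: [0.5731, -0.1814, 0.2981]
tool_rot: [-0.001, 0.181, 0.984, 0.0]
contact_force: [-1.1, 0.3, -0.6]
gripper_width: 0.121
grasp_force: 48.9
```

Inside the hole with no contact. Next I'll push the catch.

arm_command(
  commands=[0,0,0.005,0,0,0,0,0,0,0.01,0,0,0,0,0,0,0.014,0,0,0,0,0,0,0.017,0,0,0,0,0,0,0.017,0,0,0,0,0,0,0.017,0,0,0,0],
)

```text
t: 5.65
eef_pos: [0.5744, -0.182, 0.2837]
tool_rot: [0.001, 0.181, 0.983, 0.0]
contact_force: [0.1, 0.3, 5.7]
gripper_width: 0.123
grasp_force: 49.7
```

Run:
```python
from h import *
to((.573,-.181,.2785)); snap('scene','s4',crop=(135,150,235,250),s=5)
```

```text
t 5.65 p [ 0.5744 -0.182   0.2837] F [0.1 0.3 5.7] g 0.12271249104017652 49.67788517475128 z [ 0.003 -0.    -1.   ]
(0.573, -0.181, 0.2785) -> [0.0017 0.0004 0.0052]
```

View pics/s4.png

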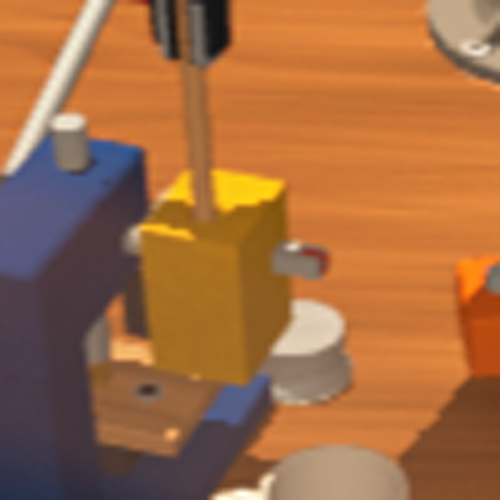

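The bolt has sprung out; its red tail is now well clear at (315,260). I'll withdraw the dowel.

arm_command(
  commands=[0.0015,0,-0.02,0,0,0,0,0.0015,0,-0.045,0,0,0,0,0.0015,0,-0.075,0,0,0,0,0.0015,0,-0.075,0,0,0,0],
)

```text
t: 6.1
eef_pos: [0.5741, -0.182, 0.3618]
tool_rot: [0.004, 0.181, 0.983, 0.0]
contact_force: [0.7, 0.1, 0.2]
gripper_width: 0.124
grasp_force: 49.1
```

Run:
```python
from h import *
to((.6735,.1755,.35))
```

```text
t 6.1 p [ 0.5741 -0.182   0.3618] F [0.7 0.1 0.2] g 0.12373472401673088 49.139859080314636 z [ 0.008 -0.001 -1.   ]
(0.6735, 0.1755, 0.35) -> [0.0346 0.3694 0.0121]
```

arm_command(
  commands=[0.035,0.369,0.01,0,0,0,0,0.035,0.369,0.01,0,0,0,0,0.035,0.369,0.01,0,0,0,0,0.035,0.369,0.01,0,0,0,0,0.035,0.369,0.01,0,0,0,0,0.035,0.369,0.01,0,0,0,0,0.035,0.369,0.01,0,0,0,0,0.035,0.369,0.01,0,0,0,0],
)

```text
t: 6.9
eef_pos: [0.6703, 0.1834, 0.3454]
tool_rot: [-0.001, 0.177, 0.984, 0.001]
contact_force: [-0.2, 0.2, 0.0]
gripper_width: 0.124
grasp_force: 49.0
```

arm_command(
  commands=[0,0,0,0,0,0,0,0,0,0,0,0,0,0],
)

```text
t: 7.1
eef_pos: [0.6708, 0.1754, 0.3465]
tool_rot: [-0.0, 0.181, 0.983, -0.001]
contact_force: [1.0, -0.3, -1.2]
gripper_width: 0.12
grasp_force: 49.0
```

Run:
```python
from h import *
to((.6735,.1755,.27),(.6735,.1755,.205))
```

```text
t 7.1 p [0.6708 0.1754 0.3465] F [ 1.  -0.3 -1.2] g 0.1197769928490743 49.01589810848236 z [-0.001 -0.001 -1.   ]
(0.6735, 0.1755, 0.27) -> [-0.0026  0.0012  0.0765]
(0.6735, 0.1755, 0.205) -> [-0.0026  0.0013  0.1415]
```

arm_command(
  commands=[-0.0025,0.001,0.04,0,0,0,0,-0.0025,0.001,0.08,0,0,0,0,-0.0025,0.001,0.12,0,0,0,0,-0.0025,0.001,0.145,0,0,0,0,-0.0025,0.001,0.145,0,0,0,0,-0.0025,0.001,0.145,0,0,0,0],
)

```text
t: 7.7
eef_pos: [0.674, 0.1743, 0.2033]
tool_rot: [0.0, 0.182, 0.983, -0.0]
contact_force: [0.1, 0.4, 0.3]
gripper_width: 0.124
grasp_force: 49.0
```

Run:
```python
from h import *
to((.6735,.1755,.14)); snap('wrist','w5',crop=(180,80,340,250),s=3.5)
snap('scene','s5',crop=(280,190,350,290),s=5.95); A=cv2.imread('pics/w5.png');B=cv2.imread('pics/s5.png');A=A[:595];h=min(len(A),len(B));A=A[100:500,:380] if 0 else A
C=np.hstack([A[:h,:380],B[:h]]);cv2.imwrite('pics/d5.png',C);print(C.shape)
p=get_obs()['eef_pos']
for f in('s5','w5'):print(proj(f,(p[0],p[1],p[2]-.125)),proj(f,(.6741,.1755,.06)))
```

```text
t 7.7 p [0.674  0.1743 0.2033] F [0.1 0.4 0.3] g 0.12420048328669014 49.015796184539795 z [ 0.001 -0.001 -1.   ]
(0.6735, 0.1755, 0.14) -> [0.001  0.001  0.0633]
(595, 796, 3)
[312.3000858  254.21990207] [311.61589648 259.9470244 ]
[256.63226971 185.51331536] [256.29801483 178.5233674 ]
```

View pics/d5.png

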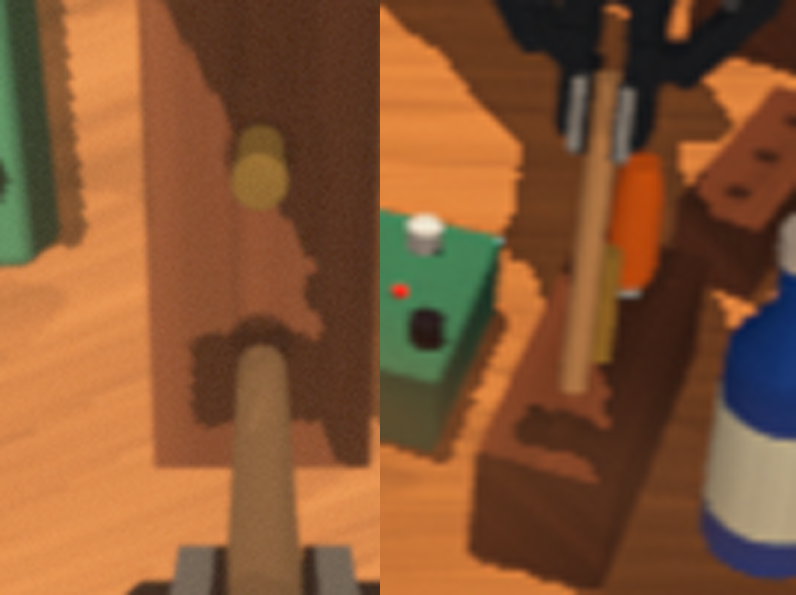

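Over the rack the dowel tip is on the rack's centre line, at (262,360) with the rack edges at 150 and 370. I'll lower it gently.

arm_command(
  commands=[0.0005,0.001,0.01,0,0,0,0,0.0005,0.001,0.018,0,0,0,0,0.0005,0.001,0.025,0,0,0,0,0.0005,0.001,0.032,0,0,0,0,0.0005,0.001,0.032,0,0,0,0],
)

```text
t: 8.3
eef_pos: [0.6807, 0.1758, 0.18]
tool_rot: [0.008, 0.182, 0.983, 0.003]
contact_force: [-1.2, -5.8, 37.5]
gripper_width: 0.123
grasp_force: 56.5
```

arm_command(
  commands=[0,0,-0.02,0,0,0,0,0,0,-0.035,0,0,0,0,0,0,-0.035,0,0,0,0,0,0,-0.035,0,0,0,0],
)

```text
t: 8.7
eef_pos: [0.673, 0.1776, 0.2045]
tool_rot: [-0.0, 0.181, 0.984, -0.0]
contact_force: [-0.8, 0.1, -0.2]
gripper_width: 0.122
grasp_force: 51.6
```

Run:
```python
from h import *
to((.6735,.1755,.14)); snap('wrist','w6',crop=(190,60,320,250),s=3.15)
snap('scene','s6',crop=(285,195,350,295),s=6); A=cv2.imread('pics/w6.png');B=cv2.imread('pics/s6.png');h=min(len(A),len(B))
C=np.hstack([A[:h],B[:h]]);cv2.imwrite('pics/d6.png',C);print(C.shape,A.shape)
p=get_obs()['eef_pos']
for f in('s6','w6'):print(f,'bot',proj(f,(p[0],p[1],p[2]-.125)),'hole',proj(f,(.6741,.1755,.06)),'drift top',proj(f,(.627,.1905,.115)), proj(f,(.627,.1905,.06)))
```

```text
t 8.7 p [0.673  0.1776 0.2045] F [-0.8  0.1 -0.2] g 0.12237793163900826 51.6455340385437 z [-0.001 -0.    -1.   ]
(0.6735, 0.1755, 0.14) -> [-0.0013 -0.0018  0.0645]
(598, 800, 3) (598, 410, 3)
s6 bot [312.96226175 253.97357669] hole [311.61589648 259.9470244 ] drift top [317.76387921 231.77512023] [315.79324193 248.23170568]
w6 bot [254.59964517 184.02058427] hole [253.34476751 180.69300831] drift top [248.97048771 135.21448045] [250.18430484 127.13824529]
```

View pics/d6.png

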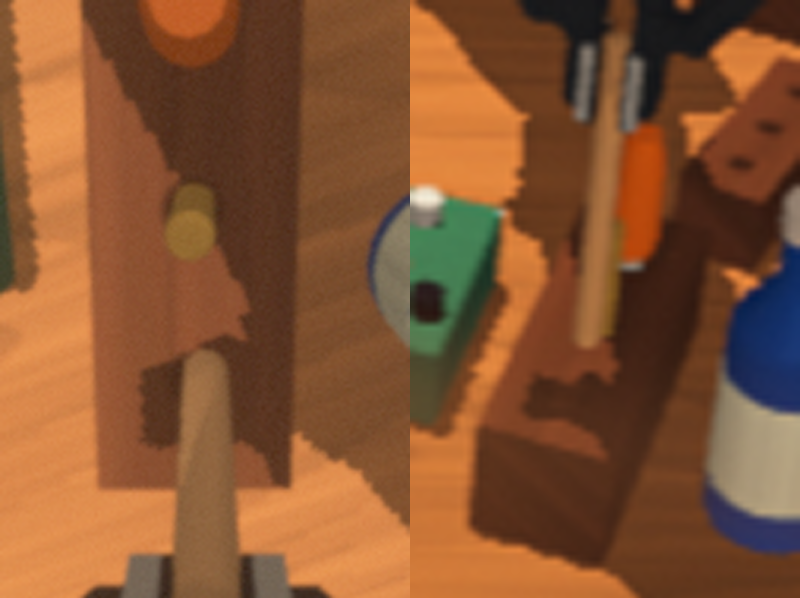

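Run:
```python
from h import *
g=lambda u,v,z:ray('w6',(u+.5)/3.15-.5+190,(v+.5)/3.15-.5+60,z)
cl,cr=g(98,488,.06),g(290,488,.06); fl,fr=g(84,40,.06),g(302,40,.06)
m=(cl+cr)/2; d=(fl+fr)/2-m; d/=np.linalg.norm(d); print('width',np.linalg.norm(cl-cr),np.linalg.norm(fl-fr),'dir',d)
d2=np.array([-.935,.356,0]); print('hole',m+d*.035,m+d2*.035,'drift hole',m+d*.085)
print('drift top',g(190,234,.115),'drift base visible edge',g(195,186,.06))
p=get_obs()['eef_pos']
for z in(.0795,.083,.086): print('dowel bottom',z,g(205,371,z))
print('tcp',p)
# scene: dowel bottom, rack corners
s=lambda u,v,z:ray('s6',(u-410+.5)/6-.5+285,(v+.5)/6-.5+195,z)
for z in(.0795,.083,.086): print('S bottom',z,s(589,343,z))
a,b=s(478,425,.06),s(607,460,.06); print('S corners',a,b,np.linalg.norm(a-b),'hole',(a+b)/2+d2*.035)
# original images rack corners, top0
T=lambda u,v,z:ray('top0',(u+.5)/8-.5+190,(v+.5)/8-.5+120,z)
print('T corner R',T(205,140,.06),'L',T(80,85,.06))
```

```text
width 0.058997966512208545 0.05848342123167426 dir [-0.93409731  0.35701852  0.        ]
hole [0.6724626  0.17394498 0.06      ] [0.672431   0.17390933 0.06      ] drift hole [0.62575773 0.19179591 0.06      ]
drift top [0.62640962 0.19150656 0.115     ] drift base visible edge [0.62060033 0.1942718  0.06      ]
dowel bottom 0.0795 [0.66677265 0.17973041 0.0795    ]
dowel bottom 0.083 [0.66590272 0.18006984 0.083     ]
dowel bottom 0.086 [0.66515707 0.18036077 0.086     ]
tcp [0.67251096 0.17741357 0.20368673]
S bottom 0.0795 [0.66460565 0.18173469 0.0795    ]
S bottom 0.083 [0.66875542 0.18104603 0.083     ]
S bottom 0.086 [0.67231236 0.18045576 0.086     ]
S corners [0.69675851 0.13409208 0.06      ] [0.71558113 0.18637868 0.06      ] 0.05557139588339872 hole [0.67344482 0.17269538 0.06      ]
T corner R [0.69332346 0.12885503 0.06      ] L [0.71516841 0.1790973  0.06      ]
```

The first try landed on the rack top: the tip at (205,371) sits about 3 mm right of the rack's centre line, and the dowel leans about 2.6° in the grip. I'll straighten it, shift it and try again on force feedback.

arm_command(
  commands=[-0.002,-0.0035,0,0,-2.6,0,0,-0.002,-0.0035,0,0,-2.6,0,0,-0.002,-0.0035,0,0,-2.6,0,0,-0.002,-0.0035,0,0,-2.6,0,0],
)

```text
t: 9.2
eef_pos: [0.674, 0.1735, 0.2049]
tool_rot: [0.022, 0.181, 0.983, -0.004]
contact_force: [-0.6, 0.5, -0.6]
gripper_width: 0.125
grasp_force: 51.7
```

Run:
```python
from h import *
o,R=st(); snap('wrist','w7'); snap('scene','s7'); M=R.as_matrix(); print(o['eef_pos'].round(4) if hasattr(o['eef_pos'],'round') else o['eef_pos'],M.round(3))
def tm(a,b,c,half):
    A=np.load(f'pics/{a}.npz')['im'];B=np.load(f'pics/{b}.npz')['im']; x,y=np.round(c).astype(int)
    t=A[y-half:y+half+1,x-half:x+half+1]; r=cv2.matchTemplate(B,t,cv2.TM_CCOEFF_NORMED)
    r2=np.zeros_like(r); w=25; r2[max(0,y-half-w):y-half+w,max(0,x-half-w):x-half+w]=r[max(0,y-half-w):y-half+w,max(0,x-half-w):x-half+w]
    _,s,_,l=cv2.minMaxLoc(r2); return s,np.array(l)+half-[x,y]
for a,b,c in(('w6','w7',(255,177)),('s6','s7',(314.8,251))):
    s,d=tm(a,b,c,8); print(b,s,d)
    for z in(.078,.081,.084): print(z,ray(b,c[0]+d[0],c[1]+d[1],z)[:2].round(4))
```

```text
[0.674  0.1735 0.2049] [[-0.934  0.356  0.041]
 [ 0.355  0.935 -0.016]
 [-0.044 -0.    -0.999]]
w7 0.8662856817245483 [1 0]
0.078 [0.6734 0.1746]
0.081 [0.6725 0.1749]
0.084 [0.6716 0.1753]
s7 0.8757906556129456 [-1  1]
0.078 [0.6639 0.1804]
0.081 [0.6674 0.1798]
0.084 [0.671  0.1792]
```

arm_command(
  commands=[0.0005,-0.001,0.01,0,0,0,0,0.001,-0.001,0.018,0,0,0,0,0.001,-0.001,0.023,0,0,0,0,0.001,-0.001,0.027,0,0,0,0,0.001,-0.001,0.027,0,0,0,0],
)

```text
t: 9.8
eef_pos: [0.6739, 0.1722, 0.1779]
tool_rot: [0.022, 0.181, 0.983, -0.004]
contact_force: [0.4, -0.1, -0.3]
gripper_width: 0.123
grasp_force: 51.7
```

arm_command(
  commands=[0.0003,0,0.008,0,0,0,0,0.0006,0,0.014,0,0,0,0,0.0008,0,0.019,0,0,0,0,0.001,0,0.024,0,0,0,0,0.001,0,0.024,0,0,0,0],
)

```text
t: 10.3
eef_pos: [0.6735, 0.1723, 0.1531]
tool_rot: [0.022, 0.181, 0.983, -0.004]
contact_force: [1.1, -0.1, -1.0]
gripper_width: 0.126
grasp_force: 51.5
```

It's in the hole. I'll lower the rest, watching for bottom contact.

arm_command(
  commands=[0.0003,0,0.006,0,0,0,0,0.0005,0,0.011,0,0,0,0,0.0006,0,0.0145,0,0,0,0,0.0006,0,0.0145,0,0,0,0],
)

```text
t: 10.7
eef_pos: [0.6737, 0.1723, 0.139]
tool_rot: [0.022, 0.181, 0.983, -0.004]
contact_force: [0.5, 0.5, -1.1]
gripper_width: 0.124
grasp_force: 51.5
```

arm_command(
  commands=[0,0,0.001,0,0,0,0.2,0,0,0.001,0,0,0,0.4,0,0,0.001,0,0,0,0.4,-0.001,0,-0.03,0,0,0,0.4,-0.003,0,-0.07,0,0,0,0.4,-0.005,0,-0.12,0,0,0,0.4,-0.005,0,-0.12,0,0,0,0.4],
)

```text
t: 11.4
eef_pos: [0.6777, 0.1731, 0.2686]
tool_rot: [0.028, 0.181, 0.983, -0.001]
contact_force: [-0.3, 0.4, 1.2]
gripper_width: 0.397
grasp_force: 0.0
```

Run:
```python
from h import *
snap('scene','s8'); snap('top','t8')
A=np.load('pics/sc0.npz')['im'];
for a,b,c in(('top0','t8',(199,136)),('sc0','s8',(315,240))):
    A=np.load(f'pics/{a}.npz')['im'].astype(int);B=np.load(f'pics/{b}.npz')['im'].astype(int)
    d=np.abs(A-B).max(2); x,y=c; w=d[y-25:y+26,x-25:x+26]; ys,xs=np.where(w>60); print(b,len(ys),(xs.min()+x-25,xs.max()+x-25,ys.min()+y-25,ys.max()+y-25) if len(ys) else '')
    o='\n'.join(''.join('#' if v>60 else '.' for v in r[::1]) for r in w[::2]); print(o)
to((.397,-.2624,.36),(.397,-.2624,.30))
```

```text
t8 533 (np.int64(174), np.int64(210), np.int64(111), np.int64(161))
............#########################..............
..............######################...............
................####################...............
............#######################................
.............####################..................
..................#########........................
.................########..........................
.................########..........................
...............###########.........................
##..............##########.........................
####.................###...........................
#####..............................................
######.............................................
#######............................................
######...........#...##............................
######..........##.....#...........................
#####..............................................
###................................................
.........##........................................
........##.....##...........................
[... 1243 characters left out ...]
........########....######..
................................######.....#####...
................................#####.........##...
.................................###..........##...
.................................##..........###...
.................................#..........###....
............................................##.....
...........................................###.....
..........................................####.....
.........................................####......
t 11.5 p [0.6744 0.1727 0.2619] F [ 0.5  0.4 -1.5] g 0.4035150296775664 0.0 z [ 0.046 -0.015 -0.999]
(0.397, -0.2624, 0.36) -> [ 0.0995 -0.5051 -0.1043]
(0.397, -0.2624, 0.3) -> [ 0.1024 -0.5052 -0.0444]
```

arm_command(
  commands=[0.1,-0.505,-0.06,0,2.6,0,0,0.1,-0.505,-0.06,0,2.6,0,0,0.1,-0.505,-0.06,0,2.6,0,0,0.1,-0.505,-0.06,0,2.6,0,0,0.1,-0.505,-0.06,0,2.6,0,0,0.1,-0.505,-0.06,0,2.6,0,0,0.1,-0.505,-0.06,0,2.6,0,0,0.1,-0.505,-0.06,0,2.6,0,0],
)

```text
t: 12.3
eef_pos: [0.4587, -0.1648, 0.3015]
tool_rot: [-0.001, 0.181, 0.984, 0.0]
contact_force: [0.6, -0.5, 0.0]
gripper_width: -0.002
grasp_force: 0.0
```

Run:
```python
from h import *
to((.396,-.2625,.29))
```

```text
t 12.3 p [ 0.4587 -0.1648  0.3015] F [ 0.6 -0.5  0. ] g -0.001763982915327904 0.0 z [-0.002  0.    -1.   ]
(0.396, -0.2625, 0.29) -> [ 0.0238 -0.1137  0.0116]
```

arm_command(
  commands=[0.024,-0.114,0.011,0,0,0,0,0.024,-0.114,0.011,0,0,0,0,0.024,-0.114,0.011,0,0,0,0,0.024,-0.114,0.011,0,0,0,0,0.024,-0.114,0.011,0,0,0,0,0.024,-0.114,0.011,0,0,0,0],
)

```text
t: 12.9
eef_pos: [0.3986, -0.2601, 0.2911]
tool_rot: [-0.0, 0.18, 0.984, 0.0]
contact_force: [1.1, -0.1, 0.0]
gripper_width: -0.001
grasp_force: 0.0
```

Run:
```python
from h import *
r=np.array([.5614,-.2522]);a=np.radians(-14.13);c,s=np.cos(a),np.sin(a)
g=lambda th,k=.0125:(*(r+np.array([[c,-s],[s,c]])@[-.17*np.cos(.4-th),-.05]-[.001,0]),.168+.17*np.sin(.4-th)+k)
for th in(0,.1,.2,.3,.4,.48,.52): to(g(th)) if th==0 else print(th,np.round(g(th),4), st()[1].inv().apply(np.array(g(th))-get_obs()['eef_pos']).round(4))
# rack check: dowel seen now that the arm is away
snap('scene','s9')
A=np.load('pics/sc0.npz')['im'].astype(int);B=np.load('pics/s9.npz')['im'].astype(int)
d=np.abs(A-B).max(2)[205:270,295:345]; print((d>60).sum()); print('\n'.join(''.join('#' if v>60 else '.' for v in q) for q in d[::2]))
```

```text
t 12.9 p [ 0.3986 -0.2601  0.2911] F [ 1.1 -0.1  0. ] g -0.0010578837930913616 0.0 z [-0.001  0.001 -1.   ]
(np.float64(0.3963509355378386), np.float64(-0.2624623778509743), np.float64(0.24670111819247062)) -> [ 0.0012 -0.003   0.0444]
0.1 [ 0.3907 -0.261   0.2307] [ 0.007  -0.0037  0.0603]
0.2 [ 0.3866 -0.26    0.2143] [ 0.0112 -0.0042  0.0768]
0.3 [ 0.3842 -0.2594  0.1975] [ 0.0137 -0.0045  0.0936]
0.4 [ 0.3833 -0.2592  0.1805] [ 0.0145 -0.0046  0.1106]
0.48 [ 0.3839 -0.2593  0.1669] [ 0.0139 -0.0045  0.1242]
0.52 [ 0.3845 -0.2595  0.1601] [ 0.0133 -0.0044  0.1309]
0
..................................................
..................................................
..................................................
..................................................
..................................................
..................................................
..................................................
..................................................
..................................................
..................................................
..............
[... 458 characters left out ...]
.....................................
..................................................
..................................................
..................................................
..................................................
..................................................
..................................................
..................................................
..................................................
..................................................
..................................................
..................................................
..................................................
..................................................
```

The scene image around the rack is identical to the start, so the dowel is standing in its hole again. Next I'll pull the lever.

arm_command(
  commands=[0.001,-0.003,0.02,0,0,0,0,0.001,-0.003,0.036,0,0,0,0,0.002,-0.003,0.044,0,0,0,0,0.004,-0.003,0.052,0,0,0,0,0.007,-0.004,0.06,0,0,0,0,0.009,-0.004,0.068,0,0,0,0,0.011,-0.004,0.077,0,0,0,0],
)

```text
t: 13.65
eef_pos: [0.3855, -0.2605, 0.2148]
tool_rot: [-0.001, 0.18, 0.984, 0.001]
contact_force: [-5.2, 1.9, 8.9]
gripper_width: -0.002
grasp_force: 4.3
```

arm_command(
  commands=[-0.002,0,0.003,0,0,0,0,-0.002,0,0.01,0,0,0,0,-0.001,0,0.018,0,0,0,0,0,0,0.026,0,0,0,0,0,0,0.034,0,0,0,0,0,0,0.041,0,0,0,0,0,0,0.047,0,0,0,0],
)

```text
t: 14.35
eef_pos: [0.3841, -0.2606, 0.1678]
tool_rot: [-0.002, 0.181, 0.984, 0.001]
contact_force: [-10.0, 4.0, 17.7]
gripper_width: 0.002
grasp_force: 9.2
```

arm_command(
  commands=[-0.002,0,0.003,0,0,0,0,-0.002,0,0.006,0,0,0,0,-0.002,0,0.006,0,0,0,0],
)

```text
t: 14.65
eef_pos: [0.3843, -0.2608, 0.1628]
tool_rot: [-0.004, 0.181, 0.983, 0.002]
contact_force: [-20.3, 7.8, 37.3]
gripper_width: 0.004
grasp_force: 18.7
```

Run:
```python
from h import *
snap('scene','sa'); snap('top','ta')
r=np.array([.5614,-.2522]);a=np.radians(-14.13);c,s=np.cos(a),np.sin(a);R=np.array([[c,-s],[s,c]])
def H(th,y): return (*(r+R@[-.17*np.cos(.4-th),-.05+y]),.168+.17*np.sin(.4-th))
for f0,f in(('sc0','sa'),('top0','ta')):
  for g,ths in((f0,(0,)),(f,(.42,.46,.5,.54))):
    im=np.load(f'pics/{g}.npz')['im'].astype(int); m=(im[...,2]>110)&(im[...,1]<50)&(im[...,0]<50)
    p=proj(g,H(ths[0],0)); yy,xx=np.where(m); k=(abs(xx-p[0])<40)&(abs(yy-p[1])<30); xx,yy=xx[k],yy[k]
    print(g,'n',len(xx),'bbox',xx.min(),xx.max(),yy.min(),yy.max(),'Lend',yy[xx<=xx.min()+3].mean(),'Rend',yy[xx>=xx.max()-3].mean())
    for t in ths: print('  ',t,proj(g,H(t,.044)).round(1),proj(g,H(t,-.044)).round(1))
to((.384,-.2595,.167))
```

```text
sc0 n 213 bbox 143 172 140 150 Lend 143.3793103448276 Rend 146.53571428571428
   0 [170.8 147.2] [142.9 143. ]
sa n 175 bbox 148 176 162 173 Lend 165.5 Rend 169.34615384615384
   0.42 [174.4 166.1] [147.4 161.7]
   0.46 [174.5 168.1] [147.6 163.7]
   0.5 [174.6 170.1] [147.7 165.8]
   0.54 [174.7 172.2] [147.8 167.8]
top0 n 277 bbox 340 375 220 235 Lend 223.83333333333334 Rend 231.2
   0 [340.4 222.4] [373.7 231.3]
ta n 89 bbox 332 353 227 240 Lend 231.5909090909091 Rend 239.4
   0.42 [333.5 230. ] [364.6 238.3]
   0.46 [333.  230.1] [363.9 238.4]
   0.5 [332.5 230.2] [363.3 238.4]
   0.54 [332.  230.1] [362.6 238.3]
t 14.75 p [ 0.3843 -0.2608  0.163 ] F [-19.9   7.8  36.4] g -0.005754542240256703 18.36681693792343 z [-0.007  0.005 -1.   ]
(0.384, -0.2595, 0.167) -> [ 0.0008  0.0011 -0.004 ]
```

The lever is at about 0.49 rad and blocked at 37 N, so the bushing is home. I'll ease the lever up slowly.

arm_command(
  commands=[0,0,-0.003,0,0,0,0,0,0,-0.006,0,0,0,0,0,0,-0.009,0,0,0,0,0,0,-0.012,0,0,0,0,0,0,-0.015,0,0,0,0,0,0,-0.018,0,0,0,0,0,0,-0.021,0,0,0,0,0,0,-0.024,0,0,0,0],
)

```text
t: 15.55
eef_pos: [0.388, -0.2617, 0.1863]
tool_rot: [-0.0, 0.18, 0.984, 0.0]
contact_force: [-3.9, 1.9, 7.7]
gripper_width: -0.003
grasp_force: 3.6
```

arm_command(
  commands=[0,0,-0.003,0,0,0,0,0,0,-0.006,0,0,0,0,0,0,-0.009,0,0,0,0,-0.0005,0,-0.012,0,0,0,0,-0.001,0,-0.015,0,0,0,0,-0.0015,0,-0.018,0,0,0,0,-0.002,0,-0.021,0,0,0,0,-0.0025,0,-0.024,0,0,0,0],
)

```text
t: 16.35
eef_pos: [0.3922, -0.2628, 0.2109]
tool_rot: [0.001, 0.18, 0.984, -0.0]
contact_force: [0.9, 0.1, 6.9]
gripper_width: 0.001
grasp_force: 2.8
```

arm_command(
  commands=[-0.0005,0,-0.003,0,0,0,0,-0.001,0,-0.006,0,0,0,0,-0.0015,0,-0.009,0,0,0,0,-0.002,0,-0.012,0,0,0,0,-0.003,0,-0.015,0,0,0,0,-0.0035,0,-0.018,0,0,0,0,-0.0045,0,-0.021,0,0,0,0,-0.005,0,-0.024,0,0,0,0],
)

```text
t: 17.15
eef_pos: [0.3951, -0.2648, 0.2338]
tool_rot: [-0.0, 0.181, 0.983, -0.0]
contact_force: [4.1, 0.1, 3.6]
gripper_width: -0.001
grasp_force: 1.9
```

arm_command(
  commands=[0.001,0,-0.002,0,0,0,0,0.001,0,-0.004,0,0,0,0,0.001,0,-0.006,0,0,0,0,0.001,0,-0.008,0,0,0,0,0.001,0,-0.01,0,0,0,0,0.001,0,-0.012,0,0,0,0,0.001,0,-0.014,0,0,0,0,0.001,0,-0.016,0,0,0,0],
)

```text
t: 17.95
eef_pos: [0.3927, -0.2639, 0.2488]
tool_rot: [-0.002, 0.181, 0.983, 0.0]
contact_force: [-1.0, 0.4, 0.8]
gripper_width: -0.001
grasp_force: 0.0
```

The lever is at rest with contact gone. I'll lift off, back away and check.

arm_command(
  commands=[0,0,-0.005,0,0,0,0,0,0,-0.02,0,0,0,0,0,0,-0.06,0,0,0,0,0,0.05,-0.1,0,0,0,0,0,0.1,-0.1,0,0,0,0,0,0.15,-0.1,0,0,0,0,0,0.15,-0.1,0,0,0,0],
)

```text
t: 18.65
eef_pos: [0.4488, -0.1185, 0.3499]
tool_rot: [-0.0, 0.177, 0.984, 0.001]
contact_force: [0.1, -0.6, -0.6]
gripper_width: -0.001
grasp_force: 0.0
```

Run:
```python
from h import *
to((.39,-.26,.3)); snap('scene','sb'); snap('top','tb')
for a,b in(('sc0','sb'),('top0','tb')):
    A=np.load(f'pics/{a}.npz')['im'].astype(int);B=np.load(f'pics/{b}.npz')['im'].astype(int)
    m=(np.abs(A-B).max(2)>60).astype(np.uint8); n,_,s,c=cv2.connectedComponentsWithStats(m)
    for i in range(1,n):
        if s[i][4]>=3: print(b,s[i],c[i].round(0))
    M=(B[...,2]>110)&(B[...,1]<50)&(B[...,0]<50); y,x=np.where(M&(np.abs(A-B).max(2)<300)); 
for x,y,z in ((.5614,-.2522,.0665),(.5553,-.1823,.16)): print(proj('sb',(x,y,z)),proj('tb',(x,y,z)))
```

```text
t 18.65 p [ 0.4488 -0.1185  0.3499] F [ 0.1 -0.6 -0.6] g -0.0013544318417738532 0.0 z [ 0.     0.002 -1.   ]
(0.39, -0.26, 0.3) -> [ 0.0059 -0.1532  0.0496]
sb [177   0  42  12 342] [198.   4.]
sb [226   0  36  13 283] [245.   5.]
sb [291   0  25  14 170] [304.   6.]
sb [415   1  64  80 887] [455.  32.]
sb [453   0  44  12 145] [474.   3.]
sb [272   6  13  13  79] [276.  13.]
sb [478  11   9   3  14] [482.  12.]
sb [184  13  31  14 103] [196.  17.]
sb [488  12   8   5  14] [492.  13.]
sb [231  14  29   4  53] [243.  16.]
sb [294  15  13   4  45] [300.  16.]
sb [454  14   2   2   3] [455.  15.]
sb [191  18  23  26 259] [198.  30.]
sb [233  19  26  15 297] [246.  25.]
sb [261  18  33  17 344] [276.  28.]
sb [289  20   7   2  12] [292.  20.]
sb [245  35  11   8  69] [249.  38.]
sb [290  37   4   6   7] [292.  40.]
sb [214  41   2   2   3] [215.  41.]
sb [250  41   7  12  19] [253.  47.]
sb [184  42  16  53 312] [189.  66.]
sb [210  45   5   4   8] [212.  46.]
sb [238  44   6   1   6] [240.  44.]
sb [263  44  24   2  29] [274.  45.]
sb [200  52  16  26 314] [208.  66.]
sb [265  62   6   
[... 2235 characters left out ...]
[345 362   4   5  10] [347. 364.]
tb [352 363   3   1   3] [353. 363.]
tb [155 364  65  20 558] [192. 378.]
tb [243 364  22   7 102] [253. 367.]
tb [375 365   3   5  12] [376. 367.]
tb [271 368  18  16 154] [281. 376.]
tb [344 368   6   5  13] [347. 369.]
tb [351 368   5   3   7] [353. 369.]
tb [243 374  30  10 100] [255. 380.]
tb [338 374  23   3  30] [348. 375.]
tb [255 376   3   1   3] [256. 376.]
tb [262 378   3   1   3] [263. 378.]
tb [346 378   3   1   3] [347. 378.]
tb [342 381   3   2   4] [343. 382.]
tb [346 381   3   2   5] [347. 382.]
tb [277 382   3   2   4] [278. 382.]
[154.25891291 226.06201836] [336.86307618 179.40259187]
[177.35346297 197.64609669] [319.75792087 173.61498663]
```

arm_command(
  commands=[0,0,0,0,0,0,0,0,0,0,0,0,0,0,0,0,0,0,0,0,0],
)

```text
t: 19.05
eef_pos: [0.4469, -0.1258, 0.3495]
tool_rot: [-0.0, 0.182, 0.983, -0.0]
contact_force: [0.2, -0.1, -0.6]
gripper_width: -0.003
grasp_force: 0.0
```

```bash
python3 -c "
from station import hand_in; print(hand_in())"
```

```text
the job is handed in; nothing more can be done
None
```

The job is handed in at 19 s, with no verdict shown: the bolt is out, the dowel is upright in its original rack hole (first try hit the rack top at about 38 N), the bushing is home judging by the lever blocking at about 0.49 rad, and the lever was eased slowly back to rest.

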